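# Set the hole dial and tip the grinding-ball dispenser

### The job

Turn the hole dial on the slanted ball dispenser so that its medium-sized hole, the one the three smaller grinding balls fit through and the big ball does not, is squarely at the low side in front of the clear tube. Then tip the dispenser over toward the clay basin by its crossbar handle until the three smaller balls have rolled out into it, and ease it back up to its rest without letting it snap back, with the big ball still inside and the dial left on that hole. Leave the mug, bowl, vase and brush where they are.

Things in the scene. Friction and masses are not known exactly. Their poses are not given: they have to be found in the camera images.
- dial (a joint): Angle (rad) of the flat dial disc that closes the mouth of the clear tube. 0 = the 34 mm hole lies at the low side, squarely over the tube; grows counter-clockwise looking down onto the disc's outer face. Stops at -2.75 and 2.75; starts between 1.7 and 2.5; friction 0.08 N m, stays where left. More than about 0.06 rad off, balls may catch on the hole's edge.
- dial_grip (a point): Point on the dial's axis, half-way up its black grip bar, 24 mm above the disc's face. Bar 16 mm thick, 36 mm high, from 11 mm behind the axis to 62 mm beyond it. Frame turns with the dial: z = axis, outward (at rest leaning 35 degrees from vertical toward the basin); x = along the bar to its long end. At dial 0 that end points straight uphill, away from the basin.
- medium_hole (a point): Centre of the medium (34 mm) hole at the face of the aluminium dial disc (148 mm across, 6 mm thick), 46 mm from the axis, opposite the bar's long end. Looking down onto the face, the large hole (50 mm) is 96 degrees clockwise from it and the small one (20 mm) 100 degrees counter-clockwise.
- hopper (a joint): Tipping angle (rad) of the hopper (clear tube, dial, handle) about its level axle. 0 = rest on its stop, dial axis leaning 35 degrees toward the basin; grows as it tips further that way, to a stop at 1.35 where the tube points 22 degrees below level and the balls roll out. A spring returns it: about 0.4 N m at 0, 0.8 at 1.35; let go when tipped, it snaps back.
- trunnion (a point): Centre of the trunnion axle, 195 mm above the table, on the fixed stand: x points to the back of the stand (away from the basin), y along the axle, z up. Two grey uprights 12 mm thick stand 96 mm to either side, up to 211 mm high.
- handle (a point): Middle of the steel crossbar for tipping: round, 14 mm thick, 124 mm long, parallel to the axle and 110 mm from it, on two side rods 55 mm either side of its middle. At rest it is 90 mm behind and 63 mm above the axle; tipped it has swung over the top to 42 mm in front and 101 mm above. Frame turns with the hopper: y along the bar, x from axle to bar.
- basin (a point): Centre of the inner floor of the terracotta basin fixed to the stand in front of the hopper, 85 mm in front of the axle and 18 mm above the table; rim 184 mm across, 56 mm above this floor.
- tube_floor (a point): Centre of the closed lower end inside the clear tube (inside 50 mm wide, 131 mm deep). Frame turns with the hopper: z points along the tube to its mouth.
- big_ball_center (a point): Centre of the big white ceramic ball, 46 mm across, lowest in the tube.
- ball1_center (a point): Centre of a smaller white ceramic ball, 28 mm across, in the tube above the big one.
- ball2_center (a point): Centre of a smaller white ceramic ball, 28 mm across, in the tube above the big one.
- ball3_center (a point): Centre of a smaller white ceramic ball, 28 mm across, in the tube above the big one.
- mug: Blue mug, 76 mm wide, 85 mm high, handle at its y side; origin under its middle. A bystander.
- small_bowl: Terracotta bowl 110 mm wide, 50 mm high; origin under its middle. A bystander.
- trim_brush: Brush 170 mm long lying on the table; origin under its middle. A bystander.
- vase: White vase 84 mm wide, 125 mm high; origin under its middle. A bystander.

How it is judged:
By the outcome, as a careful person would: the job done as asked, in the order asked, and still so for the second after the job is handed in, with the robot touching nothing.
It also fails if it takes over 67 s, if anything falls off the work surface, if the arm or the gripper's body presses on something with over 40 N, if the wrist force passes 120 N, or if a joint passes its speed limit or range.

### The arm

A 7-joint arm with a two-finger parallel gripper is mounted at the origin on the work surface. World frame = base frame: x ahead of the robot, y to its left, z up, the work surface at z = 0. Lengths are in m, angles in degrees, forces in N, time in s.
With the tool pointing down it reaches from about 0.425 to 0.825 m from the base axis. Payload 3.6 kg.
Tool frame: the origin (TCP) lies at the very end of the fingers, on their centre line; the grasp point (between the pads) lies 19 mm behind it; z points along the fingers, y is the line along which they close (so a half turn about z gives the same grasp; the last joint's range is limited). The gripper opens to 85 mm and grips with 20 to 120 N. Pads are 22 mm wide; open, the fingers measure 114 mm over their backs; the gripper's body (76 mm by 85 mm) begins 54 mm behind the grasp point. The pads swing forward as they close: fully open they stand 13 mm farther back than shut.
Start: joints at [74.399, 35.231, -0.722, 81.555, 0.464, 63.22, -2.315], TCP at [0.158, -0.63, 0.231] pointing down, gripper open.
Joint ranges: [-178.69, 178.69], [-17.37, 117.87], [-77.05, 75.6], [15.02, 138.74], [-78.02, 258.01], [0.78, 113.62], [-162.83, 162.83]. Speed limits (degrees/s): [159.86, 159.86, 180, 180, 180, 180, 180].

### API

Orientations are given as a 3x3 rotation matrix whose columns are the frame's x, y, z axes.
In Python, from workcell import status, imaging, job gives the robot as it stands.
- The arm moves only by the shell command python3 -m jog 'ROWS' [FORCE]. ROWS is JSON, a list of rows, each an object of numbers: "rx", "ry", "rz": the turn, a rotation vector about the tool's x, y, z in rad; "dx", "dy", "dz": the shift along the tool's x, y, z in cm; "jaw": the finger opening in cm, from 0 to 8.54. In form: [{"rx": .., "ry": .., "rz": .., "dx": .., "dy": .., "dz": .., "jaw": ..}, ...]. A call has 1 to 8 rows; each row shifts and turns the commanded pose from where the row before left it, along the tool's axes as they then stand; what a row does not reach is not made up. A row lasts 1/12 s, in which the tool goes at most 41.7 mm and 7.16 degrees, less where a joint would pass 70% of its speed; a pose out of reach is approached as far as the arm can. A call with a gripper value outside its range is refused whole. The fingers move at their own pace and stop on an object; FORCE is the grip in N (left out, the last holds). Time passes only in rows, so rows that do not move let the fingers close. It gives the time, the measured TCP pose, the force, the opening and the grip force at its end, in the units of the state.
- status.get_obs(): the state, without advancing time (a new reading comes with each control period).
- imaging.capture(name): name is "side" or "top"; returns (picture, depth): 384x512x3 uint8, red, green, blue; 384x512 float32, m along the optical axis (not along the pixel's ray), 0 where there is no reading.
- imaging.camera_info(name): a dict with "intrinsics" (3x3 intrinsics, pixels), "D" ([k1, k2, p1, p2, k3] as OpenCV has them; the pictures are not rectified), "xyz" and "attitude" of the camera in the world. Camera axes: x right, y up, looking along -z (the intrinsics and any distortion apply to the point x, -y, -z); pixel columns grow to the right and rows downward; lengths in m; the calibration is good to about 2 mm. A picture is of the moment at which its call begins. camera_info takes no time and is no camera call.
- job.job_done(): hands the job in; it is judged then, once.
The state is a dict: "time_s": time; "joint_pos": joint angles; "qd": joint speeds; "tau": joint torques, N m; "tool_pos": TCP position; "orientation": TCP orientation; "wrist_force": force on the tool from outside, world axes, zero at the start; "ft_torque": the same for the moment, N m; "grip_width": opening from 0.0 (shut) to 1.0 (fully open); "gripper_force": force on a finger pad.
Only numpy, scipy, OpenCV 4.12 (cv2) and the standard library are available. Lean on these libraries where they do the work, as an engineer would, in place of code of your own. Each camera call takes 0.05 s, during which the arm holds its last target. There are 200 camera calls.

## Working session

There is one attempt and no reset: what is moved stays moved. The work goes in short steps, Python scripts to look and compute and a shell command to move; the robot and the scene stay as the last step left them, time stands still between calls to the robot, and variables do not carry over. Pictures are saved under pics/ and viewed, at most 10 in all, crops included, and the job is handed in when it is done.

```bash
mkdir -p pics; cat > h.py <<'E'
import numpy as np, cv2, json
from workcell import status, imaging
def cam(n):
    c=imaging.camera_info(n); return {k:np.array(v) if not isinstance(v,dict) else v for k,v in c.items()}
E
python3 - <<'E'
from h import *
for n in("side","top"):
    p,d=imaging.capture(n); cv2.imwrite(f"pics/{n}0.png",p[:,:,::-1]); np.savez(f"{n}0.npz",p=p,d=d); print(n,imaging.camera_info(n))
o=status.get_obs(); print(o)
E
```

```text
side {'intrinsics': array([[374.56228242,   0.        , 255.49018581],
       [  0.        , 374.56228242, 192.0715624 ],
       [  0.        ,   0.        ,   1.        ]]), 'D': array([-0.04257853,  0.        ,  0.        ,  0.        ,  0.        ]), 'xyz': array([ 0.41510791, -0.54754354,  0.87513504]), 'attitude': array([[ 0.98338341,  0.13842786, -0.11745125],
       [-0.18144946,  0.76999197, -0.61170945],
       [ 0.00575889,  0.62285639,  0.78231499]])}
top {'intrinsics': array([[487.981119  ,   0.        , 255.14508612],
       [  0.        , 487.981119  , 188.69681068],
       [  0.        ,   0.        ,   1.        ]]), 'D': array([-0.12543622,  0.        ,  0.        ,  0.        ,  0.        ]), 'xyz': array([0.2282871 , 0.02021751, 1.63593627]), 'attitude': array([[ 0.00715885,  0.9812189 , -0.19276469],
       [-0.99985623,  0.00998695,  0.01370356],
       [ 0.01537133,  0.19263888,  0.98114932]])}
{'time_s': 0.1, 'joint_pos': array([74.39896571, 35.28696034, -0.72279211, 81.63294316,  0.46207424,
       63.22153384, -2.31482708]), 'qd': array([ 0.04488894, -0.04624284,  0.03880501, -0.23073931, -0.0384952 ,
       -0.0511118 ,  0.01176648]), 'tau': array([ 6.39848186e-04, -4.70380676e+01,  2.59874649e-01, -1.71572471e+01,
        1.01190744e-02,  5.83180212e-03, -3.33424142e-07]), 'tool_pos': array([ 0.1580067 , -0.62977423,  0.23021253]), 'orientation': array([[ 9.69934055e-01,  2.43367174e-01, -5.90234705e-04],
       [ 2.43367890e-01, -9.69931217e-01,  2.34636240e-03],
       [-1.45947822e-06, -2.41946097e-03, -9.99997073e-01]]), 'wrist_force': array([ 0.72239905,  0.06437169, -0.18978976]), 'ft_torque': array([-0.00540037, -0.00301898, -0.02491314]), 'gripper_force': 0.0, 'grip_width': 1.004510848469668}
```

View pics/side0.png

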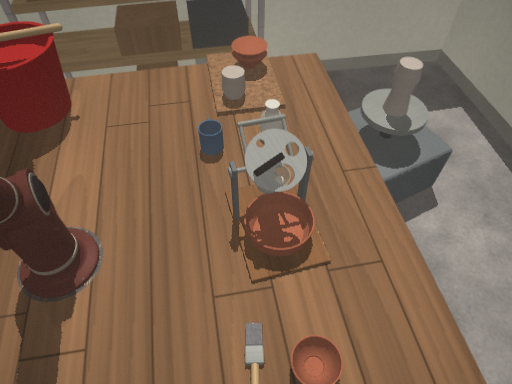

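View pics/top0.png

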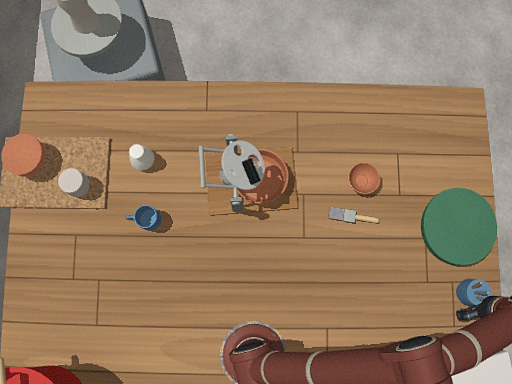

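```bash
cat >> h.py <<'E'
def ray(n,uv):
    c=cam(n); q=cv2.undistortPoints(np.array(uv,float).reshape(-1,1,2),c['intrinsics'],c['D'])[:,0]
    return c['xyz'], np.c_[q[:,0],-q[:,1],-np.ones(len(q))]@c['attitude'].T
def deproj(n,uv,d):   # pixel + depth -> world
    o,r=ray(n,uv); return o+r*np.array(d).reshape(-1,1)
def onplane(n,uv,z):
    o,r=ray(n,uv); return o+r*((z-o[2])/r[:,2])[:,None]
def proj(n,P):
    c=cam(n); q=(np.atleast_2d(P)-c['xyz'])@c['attitude']*[1,-1,-1]
    return cv2.projectPoints(q.reshape(-1,1,3),np.zeros(3),np.zeros(3),c['intrinsics'],c['D'])[0][:,0]
def cloud(n,d):
    v,u=np.mgrid[:384,:512]; return deproj(n,np.c_[u.ravel(),v.ravel()],d.ravel()).reshape(384,512,3)
E
python3 - <<'E'
from h import *
a=np.load('side0.npz');b=np.load('top0.npz')
A=cv2.resize(a['p'][100:260,220:330],None,fx=3.6,fy=3.6,interpolation=cv2.INTER_CUBIC)
B=cv2.resize(b['p'][125:225,195:305],None,fx=3.6,fy=3.6,interpolation=cv2.INTER_CUBIC)
B=cv2.copyMakeBorder(B,0,A.shape[0]-B.shape[0],0,0,cv2.BORDER_CONSTANT)
cv2.imwrite('pics/crop.png',np.hstack([A,B])[:,:,::-1]); 
# disc plane from depth
for n,z,box in(('side',a,(120,195,240,312)),('top',b,(140,190,220,265))):
    C=cloud(n,z['d']); hsv=cv2.cvtColor(z['p'],cv2.COLOR_RGB2HSV); r0,r1,c0,c1=box
    m=np.zeros((384,512),bool); m[r0:r1,c0:c1]=True
    g=m&(hsv[...,1]<40)&(hsv[...,2]>130)&(z['d']>0)&(C[...,2]>.2)
    P=C[g]; 
    rng=np.random.default_rng(0);best=0
    for _ in range(300):
        s=P[rng.choice(len(P),3,0)]; nn=np.cross(s[1]-s[0],s[2]-s[0]); L=np.linalg.norm(nn)
        if L<1e-5: continue
        i=abs((P-s[0])@(nn/L))<.003
        if i.sum()>best: best=i.sum();I=i
    Q=P[I]; c=Q.mean(0); nn=np.linalg.svd(Q-c)[2][2]; nn*=np.sign(nn[2])
    print(n,len(P),best,c.round(4),nn.round(3),np.degrees(np.arccos(nn[2])).round(1),'yaw n',np.degrees(np.arctan2(nn[1],nn[0])).round(1), Q.min(0).round(3),Q.max(0).round(3))
    # basin rim: terracotta, height 0.065..0.085
    t=(hsv[...,0]<12)&(hsv[...,1]>110)&(C[...,2]>.068)&(C[...,2]<.085)
    R=C[t]; R=R[(abs(R[:,0]-.6)<.2)&(abs(R[:,1])<.2)]
    A_=np.c_[2*R[:,:2],np.ones(len(R))]; s=np.linalg.lstsq(A_,(R[:,:2]**2).sum(1),rcond=None)[0]
    print(' rim',len(R),s[:2].round(4),np.sqrt(s[2]+s[:2]@s[:2]).round(4),R.mean(0).round(3))
    q=(hsv[...,1]<90)&(C[...,2]>.2)&(C[...,2]<.216)&(abs(C[...,0]-.6)<.2)&(abs(C[...,1])<.12)
    nl,lab,st,ce=cv2.connectedComponentsWithStats(q.astype(np.uint8))
    for k in range(1,nl):
        if st[k,4]>8: print('  up',st[k,4],ce[k].round(0),C[lab==k].mean(0).round(4))
E
```

```text
side 1961 1733 [0.5757 0.0451 0.2496] [ 0.055 -0.568  0.821] 34.8 yaw n -84.5 [ 0.501 -0.028  0.2  ] [0.648 0.095 0.285]
 rim 454 [ 0.5786 -0.0202] 0.0885 [ 0.579 -0.016  0.073]
  up 38 [290. 152.] [0.6239 0.0847 0.2094]
  up 70 [309. 154.] [0.6668 0.0687 0.2108]
  up 101 [233. 169.] [0.4756 0.0518 0.2088]
  up 448 [280. 183.] [ 0.5774 -0.008   0.2079]
top 1127 834 [0.575  0.0475 0.2521] [ 0.051 -0.566  0.823] 34.6 yaw n -84.9 [ 0.501 -0.023  0.201] [0.648 0.096 0.287]
 rim 177 [ 0.579  -0.0186] 0.0881 [ 0.57  -0.052  0.074]
  up 47 [231. 138.] [0.6659 0.0744 0.2089]
  up 123 [260. 165.] [ 0.5807 -0.0147  0.2073]
  up 28 [255. 161.] [0.5934 0.0007 0.206 ]
  up 32 [232. 187.] [0.5132 0.0691 0.2076]
  up 45 [235. 200.] [0.475  0.059  0.2085]
```

View pics/crop.png

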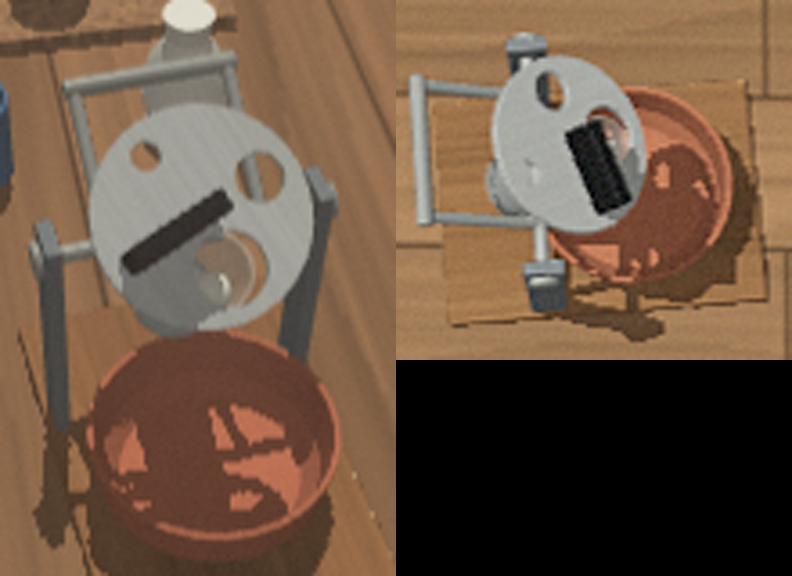

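The crop shows the disc centred near side pixel (276,160). The medium hole is at (292,149), the small one at (261,143) and the large one at (285,176). The black bar's long end points down-left, toward (255,173). Next I'll compute the frame and the dial angle.

```bash
cat >> h.py <<'E'
yaw=np.radians(-85); f=np.array([np.cos(yaw),np.sin(yaw),0]); b=-f; Z=np.array([0,0,1.]); ax=np.cross(Z,b)
t=np.radians(35); n=np.sin(t)*f+np.cos(t)*Z; up=np.cos(t)*b+np.sin(t)*Z; lf=np.cross(n,up) # ccw from up -> lf
D0=np.array([.5745,.036,.2445]); T0=np.array([.571,.065,.195])
def ondisc(nm,uv,h=0.):
    o,r=ray(nm,uv); return o+r*(((D0+n*h-o)@n)/(r@n))[:,None]
def dial(P): q=P-D0; return np.arctan2(q@lf,q@up)
def barfit(nm,pic,vis=False):
    g=cv2.cvtColor(pic,cv2.COLOR_RGB2HSV)[...,2]<62
    P=None; v,u=np.nonzero(g); P=ondisc(nm,np.c_[u,v],.042)
    k=np.linalg.norm(P-D0-n*.042,axis=1)<.075; P=P[k]; q=np.c_[(P-D0)@up,(P-D0)@lf]
    r=cv2.minAreaRect((q*1000).astype(np.float32)); c=q.mean(0); d=np.linalg.svd(q-c)[2][0]; d*=np.sign(d@c)
    return len(q),np.arctan2(d[1],d[0]),c,r
def solve(Rt,pt):
    "shift (cm) in present tool axes, rotvec in present tool axes"
    from scipy.spatial.transform import Rotation as Ro
    o=status.get_obs(); R=o['orientation']; return (R.T@(pt-o['tool_pos'])*100).round(2), Ro.from_matrix(R.T@Rt).as_rotvec().round(3)
E
python3 - <<'E'
from h import *
a=np.load('side0.npz');b_=np.load('top0.npz')
print('hole med',dial(ondisc('side',[[292.2,148.6]]))+np.pi, 'small',dial(ondisc('side',[[260.8,143.1]]))+np.pi-np.radians(100))
for nm,z in(('side',a),('top',b_)): print(nm,barfit(nm,z['p']))
for nm,z in(('side',a),('top',b_)):
    C=cloud(nm,z['d']); k=abs((C-D0)@n)<.004; k&=(np.linalg.norm(C-D0,axis=2)<.09); k&=cv2.cvtColor(z['p'],cv2.COLOR_RGB2HSV)[...,1]<60
    P=C[k]-D0; q=np.c_[P@up,P@lf]*1000; c,r=cv2.minEnclosingCircle(q.astype(np.float32)); print('disc circle (up,left mm)',c,r,'off',(P@n).mean())
    s=(np.linalg.norm(C-(T0+.09*b+.063*Z),axis=2)<.05)&(C[...,2]>.235)&(cv2.cvtColor(z['p'],cv2.COLOR_RGB2HSV)[...,1]<70)
    H=C[s]-T0; H=H[(H@b)>.07]; print('handle b,ax range,z',len(H),np.median(H@b),np.percentile(H@ax,[2,98]),np.percentile(H[:,2],[50,90]))
E
```

```text
hole med [1.89685192] small [1.97620433]
side (207, np.float64(1.9671068174001378), array([-0.01510222,  0.02968802]), ((-15.353416442871094, 29.118478775024414), (13.985105514526367, 76.4166030883789), 21.878511428833008))
top (252, np.float64(2.0939803219090463), array([0.00777293, 0.02865033]), ((17.020212173461914, 9.382431030273438), (40.4580078125, 118.7750473022461), 27.558889389038086))
disc circle (up,left mm) (-3.737603187561035, 0.08238695561885834) 74.63331604003906 off -0.0008712841483448499
handle b,ax range,z 208 0.08698618814998862 [-0.04802126  0.04775214] [0.06738618 0.07004002]
disc circle (up,left mm) (-0.9231605529785156, -0.18119996786117554) 77.2732925415039 off -0.00031582991049094707
handle b,ax range,z 146 0.09194040498339459 [-0.04779004  0.04689463] [0.06899942 0.07302826]
```

```bash
sed -i 's/D0=np.array(\[.5745,.036,.2445\])/D0=np.array([.5745,.036,.2445])-.002*up/' h.py
python3 -m jog '[{"dz":-4},{"dz":-4},{"dz":-4},{"dz":-4},{"dx":3.04,"dy":-2.53,"rz":-0.115},{"dx":3.04,"dy":-2.53},{"dx":3.04,"dy":-2.53},{"dx":3.04,"dy":-2.53}]' | tail -5
```

```text
invalid input at $[0]: expected keys rx, ry, rz, dx, dy, dz, jaw
```

```bash

python3 -m jog '[{"rx":0,"ry":0,"rz":0,"dx":0,"dy":0,"dz":-4,"jaw":6},{"rx":0,"ry":0,"rz":0,"dx":0,"dy":0,"dz":-4,"jaw":6},{"rx":0,"ry":0,"rz":0,"dx":0,"dy":0,"dz":-4,"jaw":6},{"rx":0,"ry":0,"rz":0,"dx":0,"dy":0,"dz":-4,"jaw":6},{"rx":0,"ry":0,"rz":0,"dx":3.04,"dy":-2.53,"dz":0,"jaw":6},{"rx":0,"ry":0,"rz":0,"dx":3.04,"dy":-2.53,"dz":0,"jaw":6},{"rx":0,"ry":0,"rz":0,"dx":3.04,"dy":-2.53,"dz":0,"jaw":6},{"rx":0,"ry":0,"rz":0,"dx":3.04,"dy":-2.53,"dz":0,"jaw":6}]'
python3 -m jog '[{"rx":0,"ry":0,"rz":0,"dx":3.04,"dy":-2.53,"dz":0,"jaw":6},{"rx":0,"ry":0,"rz":0,"dx":3.04,"dy":-2.53,"dz":0,"jaw":6},{"rx":0,"ry":0,"rz":0,"dx":3.04,"dy":-2.53,"dz":0,"jaw":6},{"rx":0,"ry":0,"rz":0,"dx":3.04,"dy":-2.53,"dz":0,"jaw":6},{"rx":0,"ry":0,"rz":0,"dx":3.04,"dy":-2.53,"dz":0,"jaw":6},{"rx":0,"ry":0,"rz":0,"dx":3.04,"dy":-2.53,"dz":0,"jaw":6},{"rx":0,"ry":0,"rz":0,"dx":3.04,"dy":-2.53,"dz":0,"jaw":6},{"rx":0,"ry":0,"rz":0,"dx":3.04,"dy":-2.53,"dz":0,"jaw":6}]'
python3 -m jog '[{"rx":0,"ry":0,"rz":-0.12,"dx":0,"dy":0,"dz":0,"jaw":6},{"rx":0,"ry":0,"rz":-0.12,"dx":0,"dy":0,"dz":0,"jaw":6},{"rx":0,"ry":0,"rz":-0.12,"dx":0,"dy":0,"dz":0,"jaw":6},{"rx":0,"ry":0,"rz":-0.12,"dx":0,"dy":0,"dz":0,"jaw":6},{"rx":0,"ry":0,"rz":-0.12,"dx":0,"dy":0,"dz":0,"jaw":6},{"rx":0,"ry":0,"rz":-0.12,"dx":0,"dy":0,"dz":0,"jaw":6},{"rx":0,"ry":0,"rz":-0.12,"dx":0,"dy":0,"dz":0,"jaw":6},{"rx":0,"ry":0,"rz":-0.12,"dx":0,"dy":0,"dz":0,"jaw":6}]'
cat >> h.py <<'E'
def dialpose(a,h):
    x=np.cos(a)*up+np.sin(a)*lf; z=-n; return np.c_[x,np.cross(z,x),z], D0+n*h
E
python3 - <<'E'
from h import *
o=status.get_obs(); print(o['time_s'],o['joint_pos'].round(1),o['tool_pos'].round(3),o['orientation'].round(2).tolist())
print(solve(*dialpose(1.955,.16)))
E
```

```text
time_s: 0.77
tool_pos: [0.2521, -0.501, 0.3909]
orientation: [[0.97, 0.243, -0.0], [0.243, -0.97, 0.001], [0.0, -0.001, -1.0]]
wrist_force: [0.5, 0.4, 0.5]
grip_width: 0.709
gripper_force: 0.0
time_s: 1.43
tool_pos: [0.4386, -0.2454, 0.3911]
orientation: [[0.97, 0.243, -0.001], [0.243, -0.97, 0.0], [-0.001, -0.0, -1.0]]
wrist_force: [1.1, 0.1, 0.1]
grip_width: 0.707
gripper_force: 0.0
time_s: 2.1
tool_pos: [0.4378, -0.2471, 0.3908]
orientation: [[0.351, 0.936, -0.001], [0.936, -0.351, 0.001], [0.0, -0.001, -1.0]]
wrist_force: [-0.4, -0.1, 1.2]
grip_width: 0.703
gripper_force: 0.0
2.1 [ 41.8  15.8 -20.3  88.7   5.6  76.5   0.3] [ 0.438 -0.247  0.391] [[0.35, 0.94, -0.0], [0.94, -0.35, 0.0], [0.0, -0.0, -1.0]]
(array([22.88,  6.89,  1.63]), array([-0.535,  0.567, -2.309]))
```

```bash

python3 -m jog '[{"rx":0,"ry":0,"rz":0,"dx":3.8,"dy":1.15,"dz":0.27,"jaw":6},{"rx":0,"ry":0,"rz":0,"dx":3.8,"dy":1.15,"dz":0.27,"jaw":6},{"rx":0,"ry":0,"rz":0,"dx":3.8,"dy":1.15,"dz":0.27,"jaw":6},{"rx":0,"ry":0,"rz":0,"dx":3.8,"dy":1.15,"dz":0.27,"jaw":6},{"rx":0,"ry":0,"rz":0,"dx":3.8,"dy":1.15,"dz":0.27,"jaw":6},{"rx":0,"ry":0,"rz":0,"dx":3.8,"dy":1.15,"dz":0.27,"jaw":6},{"rx":-0.026,"ry":0.028,"rz":-0.115,"dx":0,"dy":0,"dz":0,"jaw":6},{"rx":-0.026,"ry":0.028,"rz":-0.115,"dx":0,"dy":0,"dz":0,"jaw":6}]' | head -2
python3 -m jog '[{"rx":-0.026,"ry":0.028,"rz":-0.115,"dx":0,"dy":0,"dz":0,"jaw":6},{"rx":-0.026,"ry":0.028,"rz":-0.115,"dx":0,"dy":0,"dz":0,"jaw":6},{"rx":-0.026,"ry":0.028,"rz":-0.115,"dx":0,"dy":0,"dz":0,"jaw":6},{"rx":-0.026,"ry":0.028,"rz":-0.115,"dx":0,"dy":0,"dz":0,"jaw":6},{"rx":-0.026,"ry":0.028,"rz":-0.115,"dx":0,"dy":0,"dz":0,"jaw":6},{"rx":-0.026,"ry":0.028,"rz":-0.115,"dx":0,"dy":0,"dz":0,"jaw":6},{"rx":-0.026,"ry":0.028,"rz":-0.115,"dx":0,"dy":0,"dz":0,"jaw":6},{"rx":-0.026,"ry":0.028,"rz":-0.115,"dx":0,"dy":0,"dz":0,"jaw":6}]' |head -2
python3 - <<'E'
from h import *
o=status.get_obs(); print(o['time_s'],o['joint_pos'].round(1),o['tool_pos'].round(3))
print(solve(*dialpose(1.955,.16)))
E
```

```text
time_s: 2.77
tool_pos: [0.585, -0.0532, 0.3735]
time_s: 3.43
tool_pos: [0.5833, -0.059, 0.3748]
3.4333 [ 43.5  26.2 -47.2  85.5   1.   65.6  46.9] [ 0.583 -0.059  0.375]
(array([0.18, 0.07, 0.08]), array([-0.273,  0.282, -1.161]))
```

```bash

python3 -m jog '[{"rx":-0.027,"ry":0.028,"rz":-0.115,"dx":0,"dy":0,"dz":0,"jaw":6},{"rx":-0.027,"ry":0.028,"rz":-0.115,"dx":0,"dy":0,"dz":0,"jaw":6},{"rx":-0.027,"ry":0.028,"rz":-0.115,"dx":0,"dy":0,"dz":0,"jaw":6},{"rx":-0.027,"ry":0.028,"rz":-0.115,"dx":0,"dy":0,"dz":0,"jaw":6},{"rx":-0.027,"ry":0.028,"rz":-0.115,"dx":0,"dy":0,"dz":0,"jaw":6},{"rx":-0.027,"ry":0.028,"rz":-0.115,"dx":0,"dy":0,"dz":0,"jaw":6},{"rx":-0.027,"ry":0.028,"rz":-0.115,"dx":0,"dy":0,"dz":0,"jaw":6},{"rx":-0.027,"ry":0.028,"rz":-0.115,"dx":0,"dy":0,"dz":0,"jaw":6}]' |head -2
python3 -m jog '[{"rx":-0.027,"ry":0.028,"rz":-0.12,"dx":0,"dy":0,"dz":0,"jaw":6},{"rx":-0.027,"ry":0.028,"rz":-0.12,"dx":0,"dy":0,"dz":0,"jaw":6}]' |head -2
python3 - <<'E'
from h import *
o=status.get_obs(); print(o['time_s'],o['joint_pos'].round(1),o['tool_pos'].round(3))
print(solve(*dialpose(1.955,.16)),solve(*dialpose(1.955,.011)))
E
```

```text
time_s: 4.1
tool_pos: [0.5836, -0.0599, 0.3743]
time_s: 4.27
tool_pos: [0.5838, -0.0599, 0.3741]
4.2667 [ 51.1  44.7 -69.1  73.6   6.4  83.5 106.8] [ 0.584 -0.06   0.374]
(array([-0.02,  0.27,  0.15]), array([-0.004,  0.003, -0.004])) (array([ 0.02,  0.33, 15.05]), array([-0.004,  0.003, -0.004]))
```

```bash

python3 -m jog '[{"rx":0,"ry":0,"rz":0,"dx":0,"dy":0.1,"dz":3.5,"jaw":5},{"rx":0,"ry":0,"rz":0,"dx":0,"dy":0.1,"dz":3.5,"jaw":5},{"rx":0,"ry":0,"rz":0,"dx":0,"dy":0.1,"dz":3.5,"jaw":5},{"rx":0,"ry":0,"rz":0,"dx":0,"dy":0,"dz":0,"jaw":5},{"rx":0,"ry":0,"rz":0,"dx":0,"dy":0,"dz":0,"jaw":5}]'
python3 - <<'E'
from h import *
o=status.get_obs(); print(o['time_s'],o['joint_pos'].round(1))
print(solve(*dialpose(1.955,.011)))
p,d=imaging.capture('side'); q,d=imaging.capture('top')
A=cv2.resize(p[100:220,215:345],None,fx=3,fy=3,interpolation=cv2.INTER_CUBIC);B=cv2.resize(q[110:230,195:325],None,fx=3,fy=3,interpolation=cv2.INTER_CUBIC)
cv2.imwrite('pics/a1.png',np.hstack([A,B])[:,:,::-1])
E
```

```text
time_s: 4.68
tool_pos: [0.5767, 0.0037, 0.2888]
orientation: [[-0.9, -0.432, -0.049], [-0.381, 0.729, 0.569], [-0.211, 0.531, -0.821]]
wrist_force: [0.5, -0.2, -0.0]
grip_width: 0.586
gripper_force: 0.0
4.6833 [ 48.2  46.7 -67.5  86.3   8.1  68.5 104.3]
(array([-0.02, -0.09,  4.38]), array([-0.003,  0.   , -0.008]))
```

View pics/a1.png

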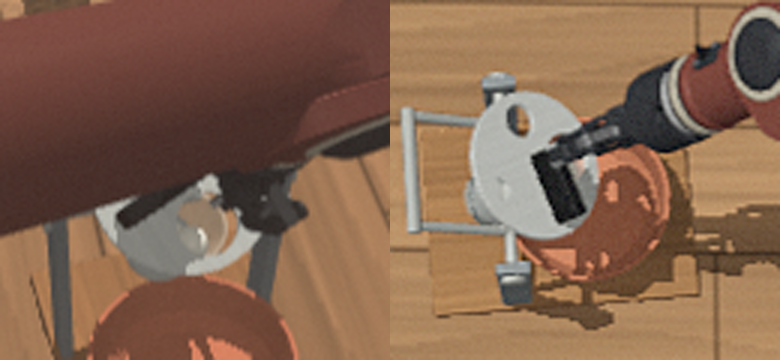

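The top view shows the fingers at the bar's short end, with their tips near crop (560,150) and (600,135). I'll check that against the projection.

```bash
python3 - <<'E'
from h import *
o=status.get_obs(); R=o['orientation'];p=o['tool_pos']
def c(P): return ((proj('top',P)-[195,110])*3+[390,0]).round(0).tolist()
print('tips',c([p,p+.025*R[:,1],p-.025*R[:,1]]))
x=np.cos(1.955)*up+np.sin(1.955)*lf; y=np.cross(n,x)
print('bar top',c([D0+.042*n+s*x+w*y for s in(-.011,.062) for w in(-.008,.008)]))
print('axis',c([D0,D0+.042*n]))
E
```

```text
tips [[570.0, 146.0], [551.0, 154.0], [589.0, 139.0]]
bar top [[551.0, 144.0], [563.0, 139.0], [580.0, 215.0], [592.0, 210.0]]
axis [[537.0, 163.0], [562.0, 152.0]]
```

```bash

python3 -m jog '[{"rx":0,"ry":0,"rz":-0.008,"dx":0,"dy":-0.1,"dz":1,"jaw":5},{"rx":0,"ry":0,"rz":0,"dx":0,"dy":0,"dz":1,"jaw":5},{"rx":0,"ry":0,"rz":0,"dx":0,"dy":0,"dz":1,"jaw":5},{"rx":0,"ry":0,"rz":0,"dx":0,"dy":0,"dz":1,"jaw":5},{"rx":0,"ry":0,"rz":0,"dx":0,"dy":0,"dz":0.2,"jaw":5},{"rx":0,"ry":0,"rz":0,"dx":0,"dy":0,"dz":0,"jaw":3},{"rx":0,"ry":0,"rz":0,"dx":0,"dy":0,"dz":0,"jaw":2},{"rx":0,"ry":0,"rz":0,"dx":0,"dy":0,"dz":0,"jaw":1}]' 40
python3 -m jog '[{"rx":0,"ry":0,"rz":0,"dx":0,"dy":0,"dz":0,"jaw":1},{"rx":0,"ry":0,"rz":0,"dx":0,"dy":0,"dz":0,"jaw":1},{"rx":0,"ry":0,"rz":0,"dx":0,"dy":0,"dz":0,"jaw":1}]'
python3 - <<'E'
from h import *
o=status.get_obs(); print(o['time_s'],o['joint_pos'].round(1),o['ft_torque'])
print(solve(*dialpose(1.955,.011)))
p,d=imaging.capture('top'); np.savez('t.npz',p=p,d=d)
E
```

```text
time_s: 5.45
tool_pos: [0.5769, 0.0264, 0.2561]
orientation: [[-0.897, -0.44, -0.043], [-0.384, 0.727, 0.57], [-0.219, 0.528, -0.821]]
wrist_force: [-2.0, -2.0, 6.8]
grip_width: 0.179
gripper_force: 43.6
time_s: 5.7
tool_pos: [0.5769, 0.0263, 0.2561]
orientation: [[-0.897, -0.44, -0.043], [-0.384, 0.727, 0.57], [-0.219, 0.528, -0.821]]
wrist_force: [-0.6, -0.9, 1.8]
grip_width: 0.178
gripper_force: 42.3
5.7 [ 46.4  48.  -66.6  90.    9.3  62.8 103.6] [-0.37919646  0.07849409  0.12233907]
(array([0.17, 0.  , 0.42]), array([-0.005,  0.005,  0.   ]))
```

```bash

python3 -m jog '[{"rx":0,"ry":0,"rz":0.06,"dx":0,"dy":0,"dz":0,"jaw":1},{"rx":0,"ry":0,"rz":0.1,"dx":0,"dy":0,"dz":0,"jaw":1},{"rx":0,"ry":0,"rz":0.1,"dx":0,"dy":0,"dz":0,"jaw":1},{"rx":0,"ry":0,"rz":0.1,"dx":0,"dy":0,"dz":0,"jaw":1}]'
python3 -m jog '[{"rx":0,"ry":0,"rz":0.1,"dx":0,"dy":0,"dz":0,"jaw":1},{"rx":0,"ry":0,"rz":0.1,"dx":0,"dy":0,"dz":0,"jaw":1},{"rx":0,"ry":0,"rz":0.1,"dx":0,"dy":0,"dz":0,"jaw":1}]'
python3 - <<'E'
from h import *
o=status.get_obs(); print(o['time_s'],o['joint_pos'].round(1),o['ft_torque'])
print(solve(*dialpose(0,.011)))
E
```

```text
time_s: 6.08
tool_pos: [0.5771, 0.0258, 0.2558]
orientation: [[-0.995, -0.091, -0.043], [-0.099, 0.816, 0.569], [-0.017, 0.57, -0.821]]
wrist_force: [0.4, -1.0, 1.2]
grip_width: 0.175
gripper_force: 42.3
time_s: 6.33
tool_pos: [0.577, 0.0254, 0.2555]
orientation: [[-0.977, 0.207, -0.043], [0.147, 0.81, 0.568], [0.152, 0.549, -0.822]]
wrist_force: [0.6, -1.0, 1.5]
grip_width: 0.174
gripper_force: 42.2
6.3333 [ 42.4  43.  -55.2  90.1  -0.7  62.   75. ] [-0.82683545 -0.04394872  0.20111628]
(array([0.17, 0.01, 0.41]), array([0.003, 0.009, 1.29 ]))
```

```bash

python3 -m jog '[{"rx":0,"ry":0,"rz":0.1,"dx":0,"dy":0,"dz":0,"jaw":1},{"rx":0,"ry":0,"rz":0.1,"dx":0,"dy":0,"dz":0,"jaw":1},{"rx":0,"ry":0,"rz":0.1,"dx":0,"dy":0,"dz":0,"jaw":1},{"rx":0,"ry":0,"rz":0.1,"dx":0,"dy":0,"dz":0,"jaw":1},{"rx":0,"ry":0,"rz":0.1,"dx":0,"dy":0,"dz":0,"jaw":1},{"rx":0,"ry":0,"rz":0.1,"dx":0,"dy":0,"dz":0,"jaw":1},{"rx":0,"ry":0,"rz":0.1,"dx":0,"dy":0,"dz":0,"jaw":1}]' | sed -n '1,2p;4,6p'
python3 -m jog '[{"rx":0,"ry":0,"rz":0.1,"dx":0,"dy":0,"dz":0,"jaw":1},{"rx":0,"ry":0,"rz":0.1,"dx":0,"dy":0,"dz":0,"jaw":1},{"rx":0,"ry":0,"rz":0.1,"dx":0,"dy":0,"dz":0,"jaw":1},{"rx":0,"ry":0,"rz":0.1,"dx":0,"dy":0,"dz":0,"jaw":1},{"rx":0,"ry":0,"rz":0.1,"dx":0,"dy":0,"dz":0,"jaw":1},{"rx":0,"ry":0,"rz":0.09,"dx":0,"dy":0,"dz":0,"jaw":1},{"rx":0,"ry":0,"rz":0,"dx":0,"dy":0,"dz":0,"jaw":1},{"rx":0,"ry":0,"rz":0,"dx":0,"dy":0,"dz":0,"jaw":1}]'| sed -n '1,2p;4,6p'
python3 - <<'E'
from h import *
o=status.get_obs(); print(o['time_s'],o['joint_pos'].round(1),o['ft_torque'])
print(solve(*dialpose(0,.011)))
p,d=imaging.capture('side'); q,d=imaging.capture('top'); np.savez('t.npz',p=p,q=q)
A=cv2.resize(p[100:220,215:345],None,fx=3,fy=3,interpolation=cv2.INTER_CUBIC);B=cv2.resize(q[110:230,195:325],None,fx=3,fy=3,interpolation=cv2.INTER_CUBIC)
cv2.imwrite('pics/a2.png',np.hstack([A,B])[:,:,::-1])
E
```

```text
time_s: 6.92
tool_pos: [0.5764, 0.0245, 0.2549]
wrist_force: [-1.2, -1.8, -0.0]
grip_width: 0.179
gripper_force: 42.4
time_s: 7.58
tool_pos: [0.5754, 0.0243, 0.2547]
wrist_force: [-2.5, -4.5, 2.8]
grip_width: 0.176
gripper_force: 42.7
7.5833 [ 31.9  36.6 -33.5  90.5 -16.8  63.8  16.5] [-1.20177913  0.74718391  0.5449743 ]
(array([0.18, 0.01, 0.41]), array([0.003, 0.006, 0.004]))
```

View pics/a2.png

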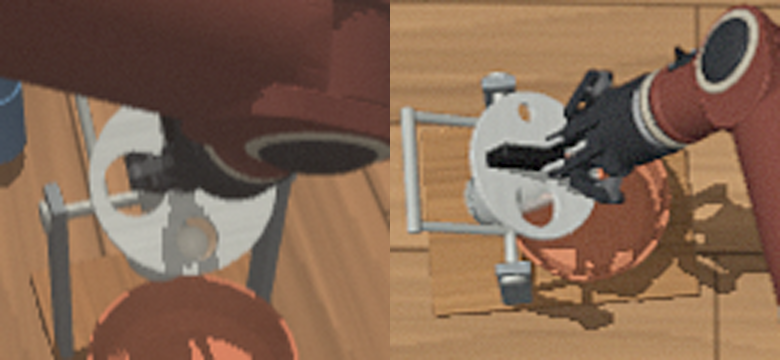

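The view shows the dial turned: the bar points uphill, and a ball is visible through the medium hole at side crop (198,238). Now I'll release, back off and measure.

```bash

python3 -m jog '[{"rx":0,"ry":0,"rz":0,"dx":0,"dy":0,"dz":0,"jaw":4},{"rx":0,"ry":0,"rz":0,"dx":0,"dy":0,"dz":0,"jaw":4},{"rx":0,"ry":0,"rz":0,"dx":0,"dy":0,"dz":0,"jaw":4},{"rx":0,"ry":0,"rz":0,"dx":0,"dy":0,"dz":-2,"jaw":4},{"rx":0,"ry":0,"rz":0,"dx":0,"dy":0,"dz":-3,"jaw":4},{"rx":0,"ry":0,"rz":0,"dx":0,"dy":0,"dz":-4,"jaw":4},{"rx":0,"ry":0,"rz":0,"dx":0,"dy":0,"dz":-4,"jaw":4},{"rx":0,"ry":0,"rz":0,"dx":0,"dy":0,"dz":-4,"jaw":4}]' | sed -n '1,2p;4,6p'
cat >> h.py <<'E'
H0=T0+.09*b+.063*Z
def hpose(sgn,P,lean=0.): # tool down (leaning: tool axis tilts, top of the tool toward basin for lean>0), y along b
    z=-(np.cos(lean)*Z+np.sin(lean)*f); y=sgn*(np.cos(lean)*b+np.sin(lean)*Z); return np.c_[np.cross(y,z),y,z],P
E
python3 - <<'E'
from h import *
o=status.get_obs(); print(o['time_s'],o['joint_pos'].round(1))
for s in(1,-1): print(solve(*hpose(s,H0+.15*Z)))
p,d=imaging.capture('side'); q,e=imaging.capture('top'); np.savez('t.npz',p=p,q=q)
for nm,P in(('side',p),('top',q)): print(barfit(nm,P))
A=cv2.resize(p[100:220,215:345],None,fx=3,fy=3,interpolation=cv2.INTER_CUBIC);B=cv2.resize(q[110:230,195:325],None,fx=3,fy=3,interpolation=cv2.INTER_CUBIC)
cv2.imwrite('pics/a3.png',np.hstack([A,B])[:,:,::-1])
E
```

```text
time_s: 8.35
tool_pos: [0.584, -0.0708, 0.3969]
wrist_force: [1.3, 0.2, -0.9]
grip_width: 0.467
gripper_force: 0.0
8.35 [ 37.7  33.7 -33.   70.9 -16.3  88.1  15.1]
(array([19.22, -0.06, 12.02]), array([ 0.482, -0.47 , -1.513]))
(array([19.22, -0.06, 12.02]), array([-0.471, -0.483,  1.522]))
(538, np.float64(-1.2571046792141556), array([ 0.02559058, -0.01970127]), ((31.542125701904297, -17.893280029296875), (67.40780639648438, 93.97063446044922), 20.76697540283203))
(151, np.float64(0.05459212801385938), array([0.03843014, 0.00782196]), ((36.818260192871094, 8.14816665649414), (74.25395202636719, 20.436790466308594), 4.466332912445068))
```

View pics/a3.png

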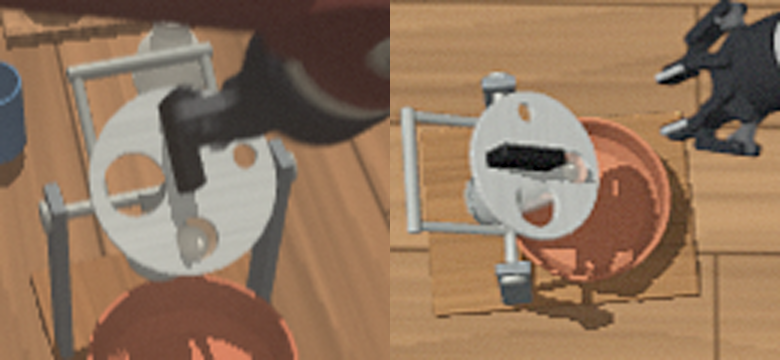

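```bash
python3 - <<'E'
from h import *
a=np.load('t.npz')
L,S,M=ondisc('side',np.array([[135,183],[245,155],[197,241]])/3+[215,100])
def v(P): q=P-D0; return np.array([q@up,q@lf])*1000
# model at dial 0: medium at angle pi; large = pi-96deg ; small = pi+100deg (ccw +)
m=lambda deg: 46*np.array([np.cos(np.radians(deg)),np.sin(np.radians(deg))])
mod=np.array([m(84),m(280),m(180)]); obs=np.array([v(L),v(S),v(M)]); print(obs.round(1),mod.round(1))
A=obs-obs.mean(0);B=mod-mod.mean(0)
print('fit rot',np.arctan2((B[:,0]*A[:,1]-B[:,1]*A[:,0]).sum(),(A*B).sum()),'centre',(obs.mean(0)-mod.mean(0)))
# rectified view, 0.4 mm/px, up = up, lf = left
s=np.arange(-80,80,.4)/1000; W=[]
for nm,P in(('side',a['p']),('top',a['q'])):
    U,Lf=np.meshgrid(s[::-1],s[::-1],indexing='ij'); X=D0+U[...,None]*up+Lf[...,None]*lf
    px=proj(nm,X.reshape(-1,3)).reshape(400,400,2).astype(np.float32); W.append(cv2.remap(P,px[...,0],px[...,1],cv2.INTER_CUBIC))
cv2.imwrite('pics/rect.png',np.hstack(W)[:,:,::-1])
E
```

```text
[[  2.8  38. ]
 [  7.6 -52.5]
 [-50.6   0.3]] [[  4.8  45.7]
 [  8.  -45.3]
 [-46.    0. ]]
fit rot -0.032259887210744416 centre [-2.34352551 -4.88072058]
```

View pics/rect.png

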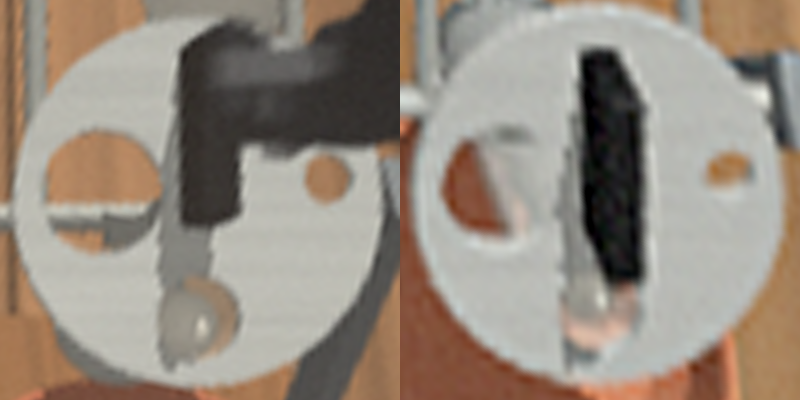

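The rectified view, with the disc centre at (200,198), puts the large hole at (102,190), the small one at (329,178) and the medium one near (202,320). That gives a dial angle of 0.00±0.02. Next is the handle.

```bash

python3 -m jog '[{"rx":0,"ry":0,"rz":0,"dx":3.2,"dy":0,"dz":2,"jaw":4},{"rx":0,"ry":0,"rz":0,"dx":3.2,"dy":0,"dz":2,"jaw":4},{"rx":0,"ry":0,"rz":0,"dx":3.2,"dy":0,"dz":2,"jaw":4},{"rx":0,"ry":0,"rz":0,"dx":3.2,"dy":0,"dz":2,"jaw":4},{"rx":0,"ry":0,"rz":0,"dx":3.2,"dy":0,"dz":2,"jaw":4},{"rx":0,"ry":0,"rz":0,"dx":3.2,"dy":0,"dz":2,"jaw":4},{"rx":-0.034,"ry":-0.0345,"rz":0.109,"dx":0,"dy":0,"dz":0,"jaw":4},{"rx":-0.034,"ry":-0.0345,"rz":0.109,"dx":0,"dy":0,"dz":0,"jaw":4}]' | sed -n '1,2p;4,6p'
python3 -m jog '[{"rx":-0.034,"ry":-0.0345,"rz":0.109,"dx":0,"dy":0,"dz":0,"jaw":4},{"rx":-0.034,"ry":-0.0345,"rz":0.109,"dx":0,"dy":0,"dz":0,"jaw":4},{"rx":-0.034,"ry":-0.0345,"rz":0.109,"dx":0,"dy":0,"dz":0,"jaw":4},{"rx":-0.034,"ry":-0.0345,"rz":0.109,"dx":0,"dy":0,"dz":0,"jaw":4},{"rx":-0.034,"ry":-0.0345,"rz":0.109,"dx":0,"dy":0,"dz":0,"jaw":4},{"rx":-0.034,"ry":-0.0345,"rz":0.109,"dx":0,"dy":0,"dz":0,"jaw":4},{"rx":-0.034,"ry":-0.0345,"rz":0.109,"dx":0,"dy":0,"dz":0,"jaw":4},{"rx":-0.034,"ry":-0.0345,"rz":0.109,"dx":0,"dy":0,"dz":0,"jaw":4}]' | sed -n '1,2p;4,6p'
python3 -m jog '[{"rx":-0.034,"ry":-0.0345,"rz":0.109,"dx":0,"dy":0,"dz":0,"jaw":4},{"rx":-0.034,"ry":-0.0345,"rz":0.109,"dx":0,"dy":0,"dz":0,"jaw":4},{"rx":-0.034,"ry":-0.0345,"rz":0.109,"dx":0,"dy":0,"dz":0,"jaw":4},{"rx":-0.034,"ry":-0.0345,"rz":0.109,"dx":0,"dy":0,"dz":0,"jaw":4}]' | sed -n '1,2p;4,6p'
python3 - <<'E'
from h import *
o=status.get_obs(); print(o['time_s'],o['joint_pos'].round(1))
print(solve(*hpose(-1,H0+.0*Z)))
p,d=imaging.capture('side'); q,e=imaging.capture('top')
# handle bar from top view, height band
for nm,P,dd in(('side',p,d),('top',q,e)):
    C=cloud(nm,dd); k=(np.linalg.norm(C-H0,axis=2)<.05)&(abs((C-T0)@b-.09)<.025)&(abs((C-H0)@ax)<.045)&(cv2.cvtColor(P,cv2.COLOR_RGB2HSV)[...,1]<70)&(C[...,2]>.24)&(C[...,2]<.29)
    r=C[k]-T0; print(nm,len(r),np.median(r@b) if len(r) else 0,np.percentile(r@b,[5,95]) if len(r) else 0, np.percentile(r[:,2],[50,95]) if len(r) else 0)
A=cv2.resize(p[60:220,195:345],None,fx=2.6,fy=2.6,interpolation=cv2.INTER_CUBIC);B=cv2.resize(q[90:250,175:325],None,fx=2.6,fy=2.6,interpolation=cv2.INTER_CUBIC)
cv2.imwrite('pics/a4.png',np.hstack([A,B])[:,:,::-1])
E
```

```text
time_s: 9.12
tool_pos: [0.5625, 0.1586, 0.4057]
wrist_force: [0.3, -1.5, -0.4]
grip_width: 0.465
gripper_force: 0.0
time_s: 9.78
tool_pos: [0.5633, 0.156, 0.406]
wrist_force: [0.1, 0.0, 0.5]
grip_width: 0.469
gripper_force: 0.0
time_s: 10.12
tool_pos: [0.5634, 0.1563, 0.4059]
wrist_force: [0.6, 0.3, -0.1]
grip_width: 0.467
gripper_force: 0.0
10.1167 [ -13.    23.3   -7.7   74.4    3.3   82.6 -106.1]
(array([-0.02,  0.1 , 14.79]), array([ 0.004,  0.001, -0.009]))
side 185 0.08681439152139495 [0.08388075 0.09270181] [0.06747622 0.07095801]
top 0 0 0 0
```

View pics/a4.png

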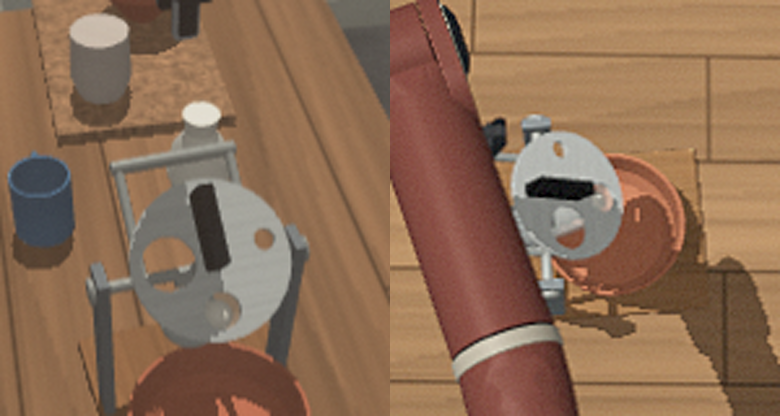

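The side crop shows the handle bar at (110–235,165–145) with the area around it free, and the gripper is above it. I'll descend and grasp.

```bash

python3 -m jog '[{"rx":0,"ry":0,"rz":0,"dx":0,"dy":0.1,"dz":3.5,"jaw":4},{"rx":0,"ry":0,"rz":0,"dx":0,"dy":0,"dz":3.5,"jaw":4},{"rx":0,"ry":0,"rz":0,"dx":0,"dy":0,"dz":3.5,"jaw":4},{"rx":0,"ry":0,"rz":0,"dx":0,"dy":0,"dz":1.8,"jaw":4},{"rx":0,"ry":0,"rz":0,"dx":0,"dy":0,"dz":1.5,"jaw":4},{"rx":0,"ry":0,"rz":0,"dx":0,"dy":0,"dz":1.5,"jaw":4},{"rx":0,"ry":0,"rz":0,"dx":0,"dy":0,"dz":1.5,"jaw":4},{"rx":0,"ry":0,"rz":0,"dx":0,"dy":0,"dz":0,"jaw":4}]' 
python3 -m jog '[{"rx":0,"ry":0,"rz":0,"dx":0,"dy":0,"dz":0,"jaw":2},{"rx":0,"ry":0,"rz":0,"dx":0,"dy":0,"dz":0,"jaw":1},{"rx":0,"ry":0,"rz":0,"dx":0,"dy":0,"dz":0,"jaw":1},{"rx":0,"ry":0,"rz":0,"dx":0,"dy":0,"dz":0,"jaw":1},{"rx":0,"ry":0,"rz":0,"dx":0,"dy":0,"dz":0,"jaw":1}]' 30
python3 - <<'E'
from h import *
o=status.get_obs(); print(o['time_s'],o['joint_pos'].round(1))
print(solve(*hpose(-1,H0-.019*Z)))
E
```

```text
time_s: 10.88
tool_pos: [0.562, 0.1524, 0.2348]
orientation: [[0.996, 0.084, -0.005], [0.084, -0.996, -0.004], [-0.006, 0.004, -1.0]]
wrist_force: [0.2, -0.5, 0.1]
grip_width: 0.468
gripper_force: 0.0
time_s: 11.3
tool_pos: [0.5642, 0.1571, 0.2398]
orientation: [[0.996, 0.085, 0.003], [0.085, -0.996, 0.002], [0.003, -0.002, -1.0]]
wrist_force: [-1.8, 5.6, 0.8]
grip_width: 0.153
gripper_force: 29.2
11.3 [ -12.7   29.    -7.8   92.1    4.3   59.  -106.9]
(array([-0.12,  0.24,  0.07]), array([-0.002, -0.003, -0.002]))
```

```bash
python3 - <<'E'
import numpy as np
p=np.radians(35+np.linspace(0,77,17)); d=np.diff(np.c_[-np.cos(p),-np.sin(p)]*11,axis=0); print(d.round(2).tolist())
E
```

```text
[[0.56, -0.73], [0.62, -0.68], [0.68, -0.63], [0.73, -0.57], [0.77, -0.51], [0.81, -0.44], [0.85, -0.37], [0.87, -0.3], [0.9, -0.22], [0.91, -0.15], [0.92, -0.07], [0.92, 0.01], [0.92, 0.08], [0.91, 0.16], [0.89, 0.24], [0.87, 0.31]]
```

```bash

python3 -m jog '[{"rx":0,"ry":0,"rz":0,"dx":0,"dy":0.56,"dz":-0.73,"jaw":1},{"rx":0,"ry":0,"rz":0,"dx":0,"dy":0.62,"dz":-0.68,"jaw":1},{"rx":0,"ry":0,"rz":0,"dx":0,"dy":0.68,"dz":-0.63,"jaw":1},{"rx":0,"ry":0,"rz":0,"dx":0,"dy":0.73,"dz":-0.57,"jaw":1}]'
python3 -m jog '[{"rx":0,"ry":0,"rz":0,"dx":0,"dy":0.77,"dz":-0.51,"jaw":1},{"rx":0,"ry":0,"rz":0,"dx":0,"dy":0.81,"dz":-0.44,"jaw":1},{"rx":0,"ry":0,"rz":0,"dx":0,"dy":0.85,"dz":-0.37,"jaw":1},{"rx":0,"ry":0,"rz":0,"dx":0,"dy":0.87,"dz":-0.3,"jaw":1}]'
python3 - <<'E'
from h import *
o=status.get_obs(); print(o['time_s'],o['joint_pos'].round(1))
q=o['tool_pos']+.019*Z-T0; print('bar b,z',q@b,q[2],'r',np.hypot(q@b,q[2]),'ang',np.degrees(np.arctan2(q[2],q@b)))
E
```

```text
time_s: 11.63
tool_pos: [0.5663, 0.1335, 0.266]
orientation: [[0.996, 0.086, 0.003], [0.086, -0.996, 0.006], [0.004, -0.006, -1.0]]
wrist_force: [-0.4, 8.2, -1.0]
grip_width: 0.152
gripper_force: 29.2
time_s: 11.97
tool_pos: [0.5692, 0.1033, 0.2839]
orientation: [[0.996, 0.088, 0.005], [0.088, -0.996, 0.01], [0.006, -0.01, -1.0]]
wrist_force: [-1.9, 12.3, 6.6]
grip_width: 0.152
gripper_force: 29.4
11.9667 [  -7.1   26.1   -7.8   89.5    3.2   64.2 -100.5]
bar b,z 0.038337307915531554 0.10793174593311444 r 0.11453825107090052 ang 70.4449844101126
```

```bash

python3 -m jog '[{"rx":0,"ry":0,"rz":0,"dx":0,"dy":0.9,"dz":-0.1,"jaw":1},{"rx":0,"ry":0,"rz":0,"dx":0,"dy":0.91,"dz":-0.1,"jaw":1},{"rx":0,"ry":0,"rz":0,"dx":0,"dy":0.92,"dz":0,"jaw":1},{"rx":0,"ry":0,"rz":0,"dx":0,"dy":0.92,"dz":0.05,"jaw":1}]'
python3 -m jog '[{"rx":0,"ry":0,"rz":0,"dx":0,"dy":0.92,"dz":0.1,"jaw":1},{"rx":0,"ry":0,"rz":0,"dx":0,"dy":0.91,"dz":0.16,"jaw":1},{"rx":0,"ry":0,"rz":0,"dx":0,"dy":0.89,"dz":0.24,"jaw":1},{"rx":0,"ry":0,"rz":0,"dx":0,"dy":0.87,"dz":0.31,"jaw":1}]'
python3 - <<'E'
from h import *
o=status.get_obs(); print(o['time_s'],o['joint_pos'].round(1))
q=o['tool_pos']+.019*Z-T0; print('bar b,z',q@b,q[2],'r',np.hypot(q@b,q[2]),'ang',np.degrees(np.arctan2(q[2],q@b)))
E
```

```text
time_s: 12.3
tool_pos: [0.5726, 0.0673, 0.2882]
orientation: [[0.996, 0.089, 0.008], [0.089, -0.996, 0.011], [0.009, -0.01, -1.0]]
wrist_force: [-6.9, 10.0, 17.2]
grip_width: 0.15
gripper_force: 32.8
time_s: 12.63
tool_pos: [0.5761, 0.0292, 0.2787]
orientation: [[0.996, 0.087, 0.008], [0.087, -0.996, 0.007], [0.009, -0.006, -1.0]]
wrist_force: [-3.1, 8.6, 9.7]
grip_width: 0.15
gripper_force: 33.8
12.6333 [ -0.3  26.1  -7.   90.4   3.1  63.2 -93. ]
bar b,z -0.0361279506864188 0.10270465225708181 r 0.10887366263724395 ang 109.38011167542967
```

```bash

python3 -m jog '[{"rx":0,"ry":0,"rz":0,"dx":0,"dy":0.3,"dz":0.15,"jaw":1},{"rx":0,"ry":0,"rz":0,"dx":0,"dy":0.2,"dz":0.1,"jaw":1},{"rx":0,"ry":0,"rz":0,"dx":0,"dy":0,"dz":0,"jaw":1},{"rx":0,"ry":0,"rz":0,"dx":0,"dy":0,"dz":0,"jaw":1},{"rx":0,"ry":0,"rz":0,"dx":0,"dy":0,"dz":0,"jaw":1},{"rx":0,"ry":0,"rz":0,"dx":0,"dy":0,"dz":0,"jaw":1},{"rx":0,"ry":0,"rz":0,"dx":0,"dy":0,"dz":0,"jaw":1},{"rx":0,"ry":0,"rz":0,"dx":0,"dy":0,"dz":0,"jaw":1}]'
python3 -m jog '[{"rx":0,"ry":0,"rz":0,"dx":0,"dy":0,"dz":0,"jaw":1},{"rx":0,"ry":0,"rz":0,"dx":0,"dy":0,"dz":0,"jaw":1},{"rx":0,"ry":0,"rz":0,"dx":0,"dy":0,"dz":0,"jaw":1},{"rx":0,"ry":0,"rz":0,"dx":0,"dy":0,"dz":0,"jaw":1},{"rx":0,"ry":0,"rz":0,"dx":0,"dy":0,"dz":0,"jaw":1},{"rx":0,"ry":0,"rz":0,"dx":0,"dy":0,"dz":0,"jaw":1},{"rx":0,"ry":0,"rz":0,"dx":0,"dy":0,"dz":0,"jaw":1},{"rx":0,"ry":0,"rz":0,"dx":0,"dy":0,"dz":0,"jaw":1}]'
python3 - <<'E'
from h import *
o=status.get_obs()
q=o['tool_pos']+.019*Z-T0; print('bar b,z',q@b,q[2],'ang',np.degrees(np.arctan2(q[2],q@b)))
p,d=imaging.capture('side'); q,e=imaging.capture('top')
A=cv2.resize(p[100:260,205:355],None,fx=2.6,fy=2.6,interpolation=cv2.INTER_CUBIC);B=cv2.resize(q[100:260,195:345],None,fx=2.6,fy=2.6,interpolation=cv2.INTER_CUBIC)
cv2.imwrite('pics/a5.png',np.hstack([A,B])[:,:,::-1])
E
```

```text
time_s: 13.3
tool_pos: [0.5764, 0.0261, 0.2773]
orientation: [[0.996, 0.088, 0.008], [0.088, -0.996, 0.009], [0.009, -0.008, -1.0]]
wrist_force: [-5.7, 10.1, 14.0]
grip_width: 0.151
gripper_force: 34.2
time_s: 13.97
tool_pos: [0.5764, 0.026, 0.2773]
orientation: [[0.996, 0.088, 0.008], [0.088, -0.996, 0.009], [0.009, -0.008, -1.0]]
wrist_force: [-6.2, 9.7, 14.5]
grip_width: 0.148
gripper_force: 34.2
bar b,z -0.039277263858629216 0.10130920425757267 ang 111.19115726876106
```

View pics/a5.png

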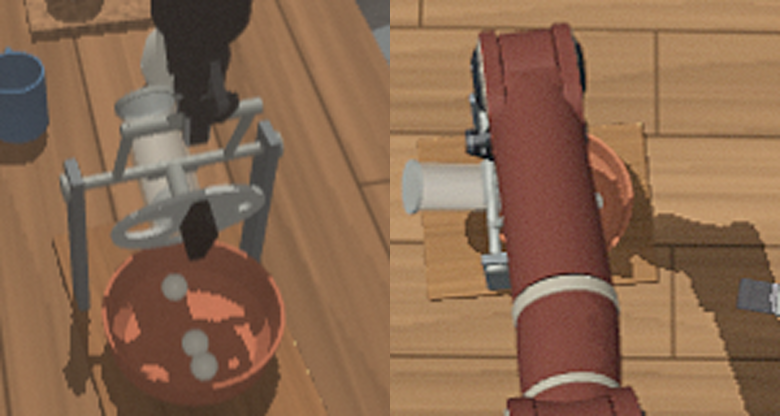

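The side view shows three balls in the basin at crop (175,287), (195,342) and (205,366). The hopper is fully tipped. I'll ease it back slowly.

```bash

python3 -m jog '[{"rx":0,"ry":0,"rz":0,"dx":0,"dy":-0.5,"dz":-0.25,"jaw":1},{"rx":0,"ry":0,"rz":0,"dx":0,"dy":-0.44,"dz":-0.16,"jaw":1},{"rx":0,"ry":0,"rz":0,"dx":0,"dy":-0.43,"dz":-0.15,"jaw":1},{"rx":0,"ry":0,"rz":0,"dx":0,"dy":-0.45,"dz":-0.12,"jaw":1},{"rx":0,"ry":0,"rz":0,"dx":0,"dy":-0.44,"dz":-0.12,"jaw":1},{"rx":0,"ry":0,"rz":0,"dx":0,"dy":-0.46,"dz":-0.08,"jaw":1},{"rx":0,"ry":0,"rz":0,"dx":0,"dy":-0.45,"dz":-0.08,"jaw":1},{"rx":0,"ry":0,"rz":0,"dx":0,"dy":-0.46,"dz":-0.05,"jaw":1}]' | sed -n '1,2p;4,6p'
python3 -m jog '[{"rx":0,"ry":0,"rz":0,"dx":0,"dy":-0.46,"dz":-0.05,"jaw":1},{"rx":0,"ry":0,"rz":0,"dx":0,"dy":-0.46,"dz":0,"jaw":1},{"rx":0,"ry":0,"rz":0,"dx":0,"dy":-0.46,"dz":0,"jaw":1},{"rx":0,"ry":0,"rz":0,"dx":0,"dy":-0.46,"dz":0,"jaw":1},{"rx":0,"ry":0,"rz":0,"dx":0,"dy":-0.46,"dz":0,"jaw":1},{"rx":0,"ry":0,"rz":0,"dx":0,"dy":-0.46,"dz":0.05,"jaw":1},{"rx":0,"ry":0,"rz":0,"dx":0,"dy":-0.45,"dz":0.05,"jaw":1},{"rx":0,"ry":0,"rz":0,"dx":0,"dy":-0.45,"dz":0.05,"jaw":1}]'| sed -n '1,2p;4,6p'
python3 -m jog '[{"rx":0,"ry":0,"rz":0,"dx":0,"dy":-0.45,"dz":0.1,"jaw":1},{"rx":0,"ry":0,"rz":0,"dx":0,"dy":-0.44,"dz":0.15,"jaw":1},{"rx":0,"ry":0,"rz":0,"dx":0,"dy":-0.43,"dz":0.15,"jaw":1},{"rx":0,"ry":0,"rz":0,"dx":0,"dy":-0.43,"dz":0.18,"jaw":1},{"rx":0,"ry":0,"rz":0,"dx":0,"dy":-0.42,"dz":0.19,"jaw":1},{"rx":0,"ry":0,"rz":0,"dx":0,"dy":-0.41,"dz":0.22,"jaw":1},{"rx":0,"ry":0,"rz":0,"dx":0,"dy":-0.4,"dz":0.22,"jaw":1},{"rx":0,"ry":0,"rz":0,"dx":0,"dy":-0.39,"dz":0.25,"jaw":1}]'| sed -n '1,2p;4,6p'
python3 - <<'E'
from h import *
o=status.get_obs()
q=o['tool_pos']+.019*Z-T0; print('bar b,z',q@b,q[2],'ang',np.degrees(np.arctan2(q[2],q@b)), solve(*hpose(-1,np.array([.5642,.1571,.2398]))))
E
```

```text
time_s: 14.73
tool_pos: [0.5738, 0.0532, 0.2834]
wrist_force: [0.3, 1.4, 7.4]
grip_width: 0.151
gripper_force: 34.8
time_s: 15.4
tool_pos: [0.5702, 0.0902, 0.2803]
wrist_force: [4.7, 1.2, -0.9]
grip_width: 0.15
gripper_force: 35.3
time_s: 16.07
tool_pos: [0.5671, 0.1236, 0.2654]
wrist_force: [5.1, 1.4, 0.2]
grip_width: 0.154
gripper_force: 36.9
bar b,z 0.05872480492859119 0.08943911433394452 ang 56.71150805271381 (array([-0.02, -3.37,  2.55]), array([ 0.004, -0.001, -0.007]))
```

```bash

python3 -m jog '[{"rx":0,"ry":0,"rz":0,"dx":0,"dy":-0.45,"dz":0.27,"jaw":1},{"rx":0,"ry":0,"rz":0,"dx":0,"dy":-0.44,"dz":0.29,"jaw":1},{"rx":0,"ry":0,"rz":0,"dx":0,"dy":-0.43,"dz":0.31,"jaw":1},{"rx":0,"ry":0,"rz":0,"dx":0,"dy":-0.42,"dz":0.32,"jaw":1},{"rx":0,"ry":0,"rz":0,"dx":0,"dy":-0.41,"dz":0.33,"jaw":1},{"rx":0,"ry":0,"rz":0,"dx":0,"dy":-0.39,"dz":0.35,"jaw":1},{"rx":0,"ry":0,"rz":0,"dx":0,"dy":-0.37,"dz":0.36,"jaw":1},{"rx":0,"ry":0,"rz":0,"dx":0,"dy":-0.35,"dz":0.37,"jaw":1}]'| sed -n '1,2p;4,6p'
python3 -m jog '[{"rx":0,"ry":0,"rz":0,"dx":0,"dy":0,"dz":0,"jaw":1},{"rx":0,"ry":0,"rz":0,"dx":0,"dy":0,"dz":0,"jaw":1}]' | sed -n '1,2p;4,6p'
python3 - <<'E'
from h import *
o=status.get_obs()
q=o['tool_pos']+.019*Z-T0; print('bar b,z',q@b,q[2],'ang',np.degrees(np.arctan2(q[2],q@b)), solve(*hpose(-1,np.array([.5642,.1571,.2398]))))
for nm in('side',):
    P,dd=imaging.capture(nm)
    C=cloud(nm,dd); hs=cv2.cvtColor(P,cv2.COLOR_RGB2HSV)
    # disc plane tilt now
    k=(np.linalg.norm(C-D0,axis=2)<.07)&(abs((C-D0)@n)<.02)&(hs[...,1]<40)&(hs[...,2]>130); Q=C[k]; c=np.median(Q,0)
    nn=np.linalg.svd(Q-c)[2][2]; nn*=np.sign(nn[2]); print(len(Q),np.degrees(np.arccos(nn[2])),((Q-D0)@n).mean())
E
```

```text
time_s: 16.73
tool_pos: [0.5641, 0.1552, 0.2393]
wrist_force: [3.9, -0.3, -1.9]
grip_width: 0.153
gripper_force: 34.9
time_s: 16.9
tool_pos: [0.564, 0.1557, 0.2388]
wrist_force: [5.1, -0.9, -3.3]
grip_width: 0.151
gripper_force: 34.9
bar b,z 0.09092981856250702 0.06283047516576129 ang 34.64360753387496 (array([ 0.03, -0.14, -0.1 ]), array([ 0.005,  0.   , -0.007]))
956 36.83968976012316 -0.0010468790822794228
```

```bash

python3 -m jog '[{"rx":0,"ry":0,"rz":0,"dx":0,"dy":-0.15,"dz":0.1,"jaw":1},{"rx":0,"ry":0,"rz":0,"dx":0,"dy":-0.1,"dz":0.1,"jaw":1},{"rx":0,"ry":0,"rz":0,"dx":0,"dy":0,"dz":0,"jaw":1},{"rx":0,"ry":0,"rz":0,"dx":0,"dy":0,"dz":0,"jaw":1}]'| sed -n '1,2p;4,6p'
python3 - <<'E'
from h import *
P,dd=imaging.capture('side'); a=np.load('side0.npz')
for p,d in((a['p'],a['d']),(P,dd)):
    C=cloud('side',d); hs=cv2.cvtColor(p,cv2.COLOR_RGB2HSV)
    r=C-D0; k=(np.linalg.norm(r,axis=2)<.07)&(abs(r@n)<.008)&(hs[...,1]<40)&(hs[...,2]>130); q=C[k]-D0
    s=np.linalg.lstsq(np.c_[q@up,q@lf,np.ones(len(q))],q@n,rcond=None)[0]; print(len(q),s.round(4))  # s[0] = extra tilt toward basin, rad (negative = tipped more)
E
```

```text
time_s: 17.28
tool_pos: [0.5639, 0.1572, 0.2369]
wrist_force: [5.1, -2.4, -2.5]
grip_width: 0.151
gripper_force: 34.7
1566 [-0.0004  0.0026 -0.0009]
952 [ 0.0052  0.0017 -0.001 ]
```

```bash

python3 -m jog '[{"rx":0,"ry":0,"rz":0,"dx":0,"dy":0,"dz":0,"jaw":2},{"rx":0,"ry":0,"rz":0,"dx":0,"dy":0,"dz":0,"jaw":3},{"rx":0,"ry":0,"rz":0,"dx":0,"dy":0,"dz":0,"jaw":4},{"rx":0,"ry":0,"rz":0,"dx":0,"dy":0,"dz":0,"jaw":4},{"rx":0,"ry":0,"rz":0,"dx":0,"dy":0,"dz":-1.5,"jaw":4},{"rx":0,"ry":0,"rz":0,"dx":0,"dy":0,"dz":-2.5,"jaw":4},{"rx":0,"ry":0,"rz":0,"dx":0,"dy":0,"dz":-4,"jaw":4},{"rx":0,"ry":0,"rz":0,"dx":0,"dy":0,"dz":-4,"jaw":4}]'
python3 -m jog '[{"rx":0,"ry":0,"rz":0,"dx":0,"dy":0,"dz":-4,"jaw":4},{"rx":0,"ry":0,"rz":0,"dx":-4,"dy":0,"dz":0,"jaw":4},{"rx":0,"ry":0,"rz":0,"dx":-4,"dy":0,"dz":0,"jaw":4},{"rx":0,"ry":0,"rz":0,"dx":0,"dy":0,"dz":0,"jaw":4},{"rx":0,"ry":0,"rz":0,"dx":0,"dy":0,"dz":0,"jaw":4}]' |head -2
python3 - <<'E'
from h import *
p,dd=imaging.capture('side'); a=np.load('side0.npz')
for q_,d in((a['p'],a['d']),(p,dd)):
    C=cloud('side',d); hs=cv2.cvtColor(q_,cv2.COLOR_RGB2HSV)
    r=C-D0; k=(np.linalg.norm(r,axis=2)<.07)&(abs(r@n)<.008)&(hs[...,1]<40)&(hs[...,2]>130); q=C[k]-D0
    print(len(q),np.linalg.lstsq(np.c_[q@up,q@lf,np.ones(len(q))],q@n,rcond=None)[0].round(4))
s=np.arange(-80,80,.4)/1000
U,Lf=np.meshgrid(s[::-1],s[::-1],indexing='ij'); X=D0+U[...,None]*up+Lf[...,None]*lf
px=proj('side',X.reshape(-1,3)).reshape(400,400,2).astype(np.float32); W=cv2.remap(p,px[...,0],px[...,1],cv2.INTER_CUBIC)
A=cv2.resize(p[90:260,200:360],(376,400),interpolation=cv2.INTER_CUBIC)
cv2.imwrite('pics/a6.png',np.hstack([W,A])[:,:,::-1])
E
```

```text
time_s: 18.0
tool_pos: [0.5624, 0.1592, 0.3583]
orientation: [[0.997, 0.081, -0.003], [0.081, -0.997, -0.004], [-0.003, 0.004, -1.0]]
wrist_force: [1.5, 0.5, 0.4]
grip_width: 0.468
gripper_force: 0.0
time_s: 18.42
tool_pos: [0.4812, 0.153, 0.3982]
1566 [-0.0004  0.0026 -0.0009]
1678 [-0.0015  0.0042 -0.0009]
```

View pics/a6.png

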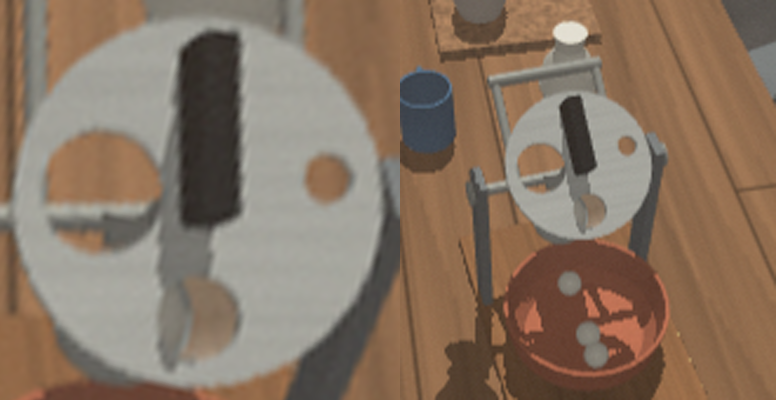

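The hopper is back at rest, and the holes sit at the same pixels as before, so the dial is still at 0. Three balls are in the basin, and the mug and vase haven't moved. Handing in.

```bash
python3 -c "
from workcell import job; print(job.job_done())"
```

```text
the job is handed in; nothing more can be done
None
```

I handed the job in at about 18.5 s: the dial is on the medium hole (within about 0.02 rad), the three small balls are in the basin, the hopper was eased back to rest, and the mug, bowl, vase and brush were never touched; the big ball can't pass that hole, though I didn't see it in the tube afterwards.

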